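# Line up the pantry canisters by height

## Task

Line the four white storage canisters up on the cork mats of the riser in order of height, one to a mat: the tallest on the mat next to the amber oil bottle, then each shorter one in turn, so that the shortest stands next to the mug. Set each one down upright, in the middle of its mat and square to it, without tipping any canister over, and leave the bottle and the mug where they are.

Things in the scene. Friction and masses are not known exactly. Their poses are not given: they have to be found in the camera images.
- can135: The tallest of four loose white plastic storage canisters: upright 50 x 50 mm square block with flush lid, 135 mm tall, smooth sides, a black label each on its front and back, 0.07 to 0.35 kg. The four differ in height only (135, 105, 75, 45 mm). Starts upright on the worktop. Origin: centre of its underside; z up, x and y square to its sides.
- can105: The second tallest of four loose white plastic storage canisters: upright 50 x 50 mm square block with flush lid, 105 mm tall, smooth sides, a black label each on its front and back, 0.07 to 0.35 kg. The four differ in height only (135, 105, 75, 45 mm). Starts upright on the worktop. Origin: centre of its underside; z up, x and y square to its sides.
- can75: The second shortest of four loose white plastic storage canisters: upright 50 x 50 mm square block with flush lid, 75 mm tall, smooth sides, a black label each on its front and back, 0.07 to 0.35 kg. The four differ in height only (135, 105, 75, 45 mm). Starts upright on the worktop. Origin: centre of its underside; z up, x and y square to its sides.
- can45: The shortest of four loose white plastic storage canisters: upright 50 x 50 mm square block with flush lid, 45 mm tall, smooth sides, a black label each on its front and back, 0.07 to 0.35 kg. The four differ in height only (135, 105, 75, 45 mm). Starts upright on the worktop. Origin: centre of its underside; z up, x and y square to its sides.
- mat1: One end of a row of four fixed cork mats, 74 x 74 x 3 mm, 82 mm between centres (mat1 to mat4 along their +y), on a fixed white riser (96 mm deep, 336 mm long, top 20 mm above the worktop). Origin: centre of the mat's underside; a canister on it stands 3 mm above. z up, x across the riser (away from the robot), y along the row.
- mat2: Second of a row of four fixed cork mats, 74 x 74 x 3 mm, 82 mm between centres (mat1 to mat4 along their +y), on a fixed white riser (96 mm deep, 336 mm long, top 20 mm above the worktop). Origin: centre of the mat's underside; a canister on it stands 3 mm above. z up, x across the riser (away from the robot), y along the row.
- mat3: Third of a row of four fixed cork mats, 74 x 74 x 3 mm, 82 mm between centres (mat1 to mat4 along their +y), on a fixed white riser (96 mm deep, 336 mm long, top 20 mm above the worktop). Origin: centre of the mat's underside; a canister on it stands 3 mm above. z up, x across the riser (away from the robot), y along the row.
- mat4: The other end of a row of four fixed cork mats, 74 x 74 x 3 mm, 82 mm between centres (mat1 to mat4 along their +y), on a fixed white riser (96 mm deep, 336 mm long, top 20 mm above the worktop). Origin: centre of the mat's underside; a canister on it stands 3 mm above. z up, x across the riser (away from the robot), y along the row.
- oil_bottle: Amber glass bottle with black cap, loose, standing upright on the worktop just past one end of the riser, 99 mm from the centre of the nearest mat, on the line of the row; 64 mm diameter, 190 mm tall, 0.5 kg. Which end it is at changes. Origin: centre of its underside, z up.
- mug: White ceramic mug, loose, standing upright on the worktop just past the other end of the riser from the bottle, 99 mm from the centre of the nearest mat; 76 mm diameter, 85 mm tall, handle pointing away from the robot. Origin: centre of its underside, z up.
Things that resemble listed ones, but are neither listed nor needed, are in the scene too. Leave any blue look-alike of the can135 alone. What is shaped like the can75 but pink is not meant.

How it is judged (in metres and radians):
At the end, for the whole second after the job is handed in: From the bottle's end the 135, 105, 75, 45 mm canisters stand one per mat: centres within 14 mm, on the mat (height within 8 mm), within 0.26 rad of square, tilt under 0.1 rad, released, at rest; bottle and mug upright, within 20 mm of their start (((horizontal distance between oil_bottle and mat1 below 0.17 m and horizontal distance between can135 and mat1 below 0.014 m and z of can135 in the frame of mat1 between -0.002 and 0.008 m and (angle between the x axis of can135 and the x axis of mat1, either way round below 0.26 rad or angle between the x axis of can135 and the x axis of mat1, either way round above 1.3108 rad) and horizontal distance between can105 and mat2 below 0.014 m and z of can105 in the frame of mat2 between -0.002 and 0.008 m and (angle between the x axis of can105 and the x axis of mat2, either way round below 0.26 rad or angle between the x axis of can105 and the x axis of mat2, either way round above 1.3108 rad) and horizontal distance between can75 and mat3 below 0.014 m and z of can75 in the frame of mat3 between -0.002 and 0.008 m and (angle between the x axis of can75 and the x axis of mat3, either way round below 0.26 rad or angle between the x axis of can75 and the x axis of mat3, either way round above 1.3108 rad) and horizontal distance between can45 and mat4 below 0.014 m and z of can45 in the frame of mat4 between -0.002 and 0.008 m and (angle between the x axis of can45 and the x axis of mat4, either way round below 0.26 rad or angle between the x axis of can45 and the x axis of mat4, either way round above 1.3108 rad)) or (horizontal distance between oil_bottle and mat4 below 0.17 m and horizontal distance between can135 and mat4 below 0.014 m and z of can135 in the frame of mat4 between -0.002 and 0.008 m and (angle between the x axis of can135 and the x axis of mat4, either way round below 0.26 rad or angle between the x axis of can135 and the x axis of mat4, either way round above 1.3108 rad) and horizontal distance between can105 and mat3 below 0.014 m and z of can105 in the frame of mat3 between -0.002 and 0.008 m and (angle between the x axis of can105 and the x axis of mat3, either way round below 0.26 rad or angle between the x axis of can105 and the x axis of mat3, either way round above 1.3108 rad) and horizontal distance between can75 and mat2 below 0.014 m and z of can75 in the frame of mat2 between -0.002 and 0.008 m and (angle between the x axis of can75 and the x axis of mat2, either way round below 0.26 rad or angle between the x axis of can75 and the x axis of mat2, either way round above 1.3108 rad) and horizontal distance between can45 and mat1 below 0.014 m and z of can45 in the frame of mat1 between -0.002 and 0.008 m and (angle between the x axis of can45 and the x axis of mat1, either way round below 0.26 rad or angle between the x axis of can45 and the x axis of mat1, either way round above 1.3108 rad))) and angle between each of can135, can105, can75, can45, oil_bottle, mug's own z axis and vertical below 0.1 rad and linear speed of each of can135, can105, can75, can45 below 0.02 m/s and angular speed of each of can135, can105, can75, can45 below 0.2 rad/s and distance of each of oil_bottle, mug from where it was at the start of the episode below 0.02 m); the robot touches nothing.
It fails at once if the oil bottle is pushed more than 20 mm from its place or tipped (distance of oil_bottle from where it was at the start of the episode above 0.02 m or angle between oil_bottle's own z axis and vertical above 0.3 rad).
It fails at once if the mug is pushed more than 20 mm from its place or tipped (distance of mug from where it was at the start of the episode above 0.02 m or angle between mug's own z axis and vertical above 0.3 rad).
It fails at once if a canister is tipped over (more than 0.7 rad) (angle between any of can135, can105, can75, can45's own z axis and vertical above 0.7 rad).
It also fails if it takes over 109 s, if anything falls off the work surface, if the arm or the gripper's body presses on something with over 40 N, if the wrist force passes 120 N, or if a joint passes its speed limit or range.

## Robot

A 7-joint arm with a two-finger parallel gripper is mounted at the origin on the work surface. World frame = base frame: x ahead of the robot, y to its left, z up, the work surface at z = 0. Lengths are in mm, angles in degrees, forces in N, time in s.
With the tool pointing down it reaches from about 400 to 850 mm from the base axis. Payload 4.4 kg.
Tool frame: the origin (TCP) lies on the mounting face of the last link; the fingertips stand 199 mm ahead of it and the grasp point (between the pads) lies 180 mm ahead of it; z points along the fingers, y is the line along which they close (so a half turn about z gives the same grasp; the last joint's range is limited). The gripper opens to 94 mm and grips with 3 to 60 N. Pads are 16 mm wide; open, the fingers measure 119 mm over their backs; the gripper's body (75 mm by 177 mm) begins 78 mm behind the grasp point.
Start: joints at [-77.51, 36.005, 2.206, 86.941, -1.547, 57.084, -1.146], TCP at [181.985, 624.017, 404.678] pointing down, gripper open.
Joint ranges: [-175.42, 175.42], [-21.48, 121.26], [-71.46, 75.88], [10.55, 141.38], [-63.04, 243.04], [13.31, 113.54], [-168.57, 168.57]. Speed limits (degrees/s): [147.25, 147.25, 180, 180, 180, 180, 180].

## Interface

Orientations are given as [roll, pitch, yaw] about the fixed x, y, z axes, in that order (R = Rz(yaw) Ry(pitch) Rx(roll)).
In Python, from rig import arm, cams gives the robot as it stands.
- The arm moves only by the tool drive_tool, never from a script. Its arguments are lists of equal length, an entry for each row: "travel": the shift along the tool's x, y, z scaled (see below), a list of three; "angular": the turn, a rotation vector about the tool's x, y, z scaled (see below), a list of three. In form: {"travel": [[x, y, z], ...], "angular": [[wx, wy, wz], ...]}. A call has 1 to 20 rows; each row shifts and turns the commanded pose from where the row before left it, along the tool's axes as they then stand; what a row does not reach is not made up. The controller multiplies each number of a shift by 50 mm and each number of a turn by 8 degrees. A row lasts 1/10 s, in which the tool goes at most 50 mm and 8.59 degrees, less where a joint would pass 70% of its speed; a pose out of reach is approached as far as the arm can. A call with a number of a shift or a turn outside -1 to 1 is refused whole. A call with a gripper value outside its range is refused whole. "claw" is the opening, from -1 (shut) to 1 (fully open), set as the call begins (left out, the last holds). The fingers move at their own pace and stop on an object; the grip force is fixed at half the most. Time passes only in rows, so rows that do not move let the fingers close. It gives the time, the measured TCP pose, the force, the opening and the grip force at its end, in the units of the state.
- arm.observe(): the state, without advancing time (a new reading comes with each control period).
- cams.grab_frame(name): name is "scene" or "top" or "wrist"; returns (picture, depth): 420x560x3 uint8, red, green, blue; 420x560 float32, mm along the optical axis (not along the pixel's ray), 0 where there is no reading.
- cams.camera_params(name): a dict with "fx", "fy", "cx", "cy" (pixels), "extrinsics" (4x4, takes a point from camera to world coordinates). Camera axes: x right, y down, z forward; pixel columns grow to the right and rows downward; lengths in mm; the calibration is good to about 2 mm. A picture is of the moment at which its call begins: read the wrist's pose just before it. camera_params takes no time and is no camera call; for the wrist camera it gives the pose at the moment of the call.
- arm.job_done(): hands the job in; it is judged then, once.
The state is a dict: "time_s": time; "joints": joint angles; "qd": joint speeds; "joint_torque": joint torques, N m; "eef_pos": TCP position; "tcp_rot": TCP orientation; "wrist_force": force on the tool from outside, world axes, zero at the start; "wrist_torque": the same for the moment, N m; "width": finger opening in mm; "finger_force": force on a finger pad.
Only numpy, scipy, OpenCV 4.12 (cv2) and the standard library are available. Lean on these libraries where they do the work, as an engineer would, in place of code of your own. Each camera call takes 0.05 s, during which the arm holds its last target. There are 200 camera calls.

## Working session

There is one attempt and no reset: what is moved stays moved. The work goes in short steps, Python scripts to look and compute and a tool call to move; the robot and the scene stay as the last step left them, time stands still between calls to the robot, and variables do not carry over. Pictures are saved under pics/ and viewed, at most 14 in all, crops included, and the job is handed in when it is done.

Besides the shell and the picture viewer there is one more tool, called after "Request:" by a JSON object that holds its "fn" and its "kwargs". drive_tool: Moves the arm, as the interface text tells. Shifts and turns lie within -1 to 1; 1 stands for 50 mm of shift or 8 degrees of turn. Its arguments: {"type":"object","properties":{"travel":{"type":"array"},"angular":{"type":"array"},"claw":{"type":"number"}},"required":["travel","angular"]}

```bash
ls; mkdir -p pics; python3 - <<'E'
from rig import arm,cams
import cv2,numpy as np
print(arm.observe())
for n in ("scene","top"):
    p,d=cams.grab_frame(n); np.savez(f"{n}0.npz",p=p,d=d)
    cv2.imwrite(f"pics/{n}0.png",p[:,:,::-1])
    c=cams.camera_params(n); print(n,c)
E
```

```text
pics
{'time_s': 0.0, 'joints': array([-77.50877406,  36.05978945,   2.20351936,  86.99568003,
        -1.54522137,  57.08286601,  -1.1446871 ]), 'qd': array([ 0.00288719,  0.03013453,  0.0820715 ,  0.09572611,  0.03985088,
       -0.03320217, -0.00165267]), 'joint_torque': array([ 9.67030865e-04, -5.49722242e+01,  1.14403166e+00, -1.86637348e+01,
       -5.21851983e-02,  2.37435289e-02,  1.53422989e-04]), 'eef_pos': array([181.91077981, 623.72476139, 403.74598703]), 'tcp_rot': array([-1.79891421e+02,  3.51020210e-03,  1.63740138e+02]), 'wrist_force': array([ 0.35224208, -0.0118978 ,  0.08837705]), 'wrist_torque': array([-0.00192003, -0.00534212, -0.00804677]), 'finger_force': 0.0, 'width': 93.9445494998551}
scene {'fx': 409.1112280251839, 'fy': 409.1112280251839, 'cx': 273.75342494024846, 'cy': 203.91737495331114, 'extrinsics': array([[ 2.59906424e-01,  6.65222130e-01, -6.99948690e-01,
         1.01702153e+03],
       [ 9.65629599e-01, -1.81188149e-01,  1.86360760e-01,
        -1.08690411e+02],
       [-2.85110597e-03, -7.24327531e-01, -6.89450142e-01,
         5.44333763e+02],
       [ 0.00000000e+00,  0.00000000e+00,  0.00000000e+00,
         1.00000000e+00]])}
top {'fx': 454.81838633435467, 'fy': 454.81838633435467, 'cx': 283.4786166205846, 'cy': 206.39421914694384, 'extrinsics': array([[ 6.73317517e-02, -9.74059229e-01,  2.16044100e-01,
         3.46437827e+02],
       [-9.97729567e-01, -6.54162740e-02,  1.60131849e-02,
        -6.28505603e+00],
       [-1.46499048e-03, -2.16631782e-01, -9.76252285e-01,
         8.03718486e+02],
       [ 0.00000000e+00,  0.00000000e+00,  0.00000000e+00,
         1.00000000e+00]])}
```

View pics/scene0.png

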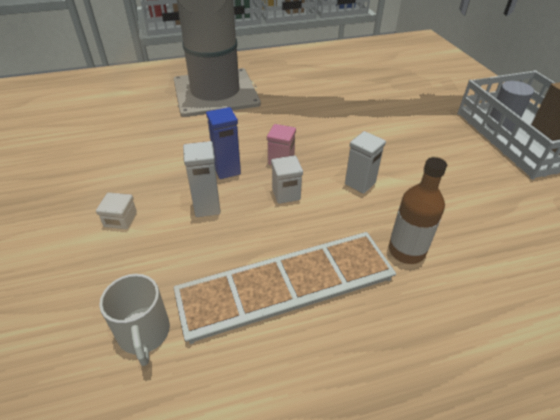

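View pics/top0.png

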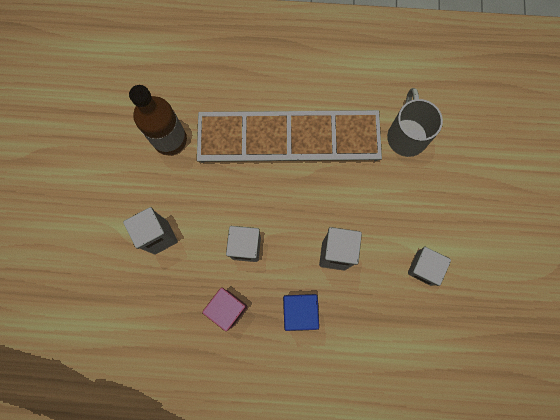

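The scene view shows the mug at (137,315) and the bottle at (415,220), with the riser between them. Candidates in the top view:

| Object | Top-view pixel | Use |
|---|---|---|
| White can135 | (343,245) | wanted; scene pixel (202,180) |
| White can105 | (148,229) | wanted |
| White can75 | (243,243) | wanted |
| White can45 | (431,265) | wanted |
| Blue look-alike | (301,312) | leave alone |
| Pink look-alike | (225,309) | leave alone |

Next I'll measure the top faces and make one close crop to check the choice.

```bash
cat >h.py <<'E'
import numpy as np,cv2
def ray(c,uv,z):
    E=c["extrinsics"]; uv=np.asarray(uv,float).reshape(-1,2)
    r=np.c_[(uv[:,0]-c["cx"])/c["fx"],(uv[:,1]-c["cy"])/c["fy"],np.ones(len(uv))]@E[:3,:3].T
    return E[:3,3]+r*((z-E[2,3])/r[:,2])[:,None]
def cloud(c,d):
    v,u=np.mgrid[:d.shape[0],:d.shape[1]]
    P=np.stack([(u-c["cx"])/c["fx"]*d,(v-c["cy"])/c["fy"]*d,d],-1)
    return P@c["extrinsics"][:3,:3].T+c["extrinsics"][:3,3]
def rect(c,mask,z):
    m=cv2.morphologyEx(mask.astype(np.uint8),cv2.MORPH_OPEN,np.ones((3,3)))
    cs,_=cv2.findContours(m,cv2.RETR_EXTERNAL,cv2.CHAIN_APPROX_NONE)
    k=max(cs,key=cv2.contourArea).reshape(-1,2)
    return cv2.minAreaRect(ray(c,k,z)[:,:2].astype(np.float32))
E
python3 - <<'E'
from rig import cams
from h import *
c=cams.camera_params("top"); f=np.load("top0.npz"); p,d=f["p"],f["d"]
W=cloud(c,d); z=W[...,2]
v,u=np.mgrid[:420,:560]
for n,(x,y),h in (("135",(343,245),135),("105",(148,229),105),("75",(243,243),75),("45",(431,265),45),("blue",(301,312),135),("pink",(225,309),75),("bottlecap",(140,96),190),("mug",(415,125),85)):
    near=(abs(u-x)<36)&(abs(v-y)<36)&(abs(z-h)<9)
    print(n,"z",np.median(z[y-3:y+4,x-3:x+4]).round(1),rect(c,near,h))
hsv=cv2.cvtColor(p,cv2.COLOR_RGB2HSV)
for x in (222,267,311,356):
    m=(abs(u-x)<20)&(abs(v-135)<26)&(hsv[...,1]>70)
    print("mat",np.median(z[130:140,x-5:x+5]).round(1),rect(c,m,23))
m=(abs(u-289)<100)&(abs(v-135)<35)&(z>12)&(z<35)
print("riser",rect(c,m,20))
cv2.imwrite("pics/crop.png",cv2.resize(np.load("scene0.npz")["p"][90:250,80:400,::-1],(800,400)))
E
```

```text
135 z 133.9 ((441.3646545410156, -86.78791809082031), (50.11748123168945, 50.21430206298828), 85.57437896728516)
105 z 104.2 ((452.9642333984375, 220.1677703857422), (51.25384521484375, 50.49229431152344), 33.15717697143555)
75 z 74.3 ((444.8320617675781, 67.68954467773438), (50.02595520019531, 50.19178771972656), 88.57890319824219)
45 z 44.0 ((430.0927734375, -245.27574157714844), (50.86172866821289, 50.67168045043945), 67.6379623413086)
blue z 134.0 ((341.5329284667969, -30.302865982055664), (49.613121032714844, 49.60371398925781), 6.302979946136475)
pink z 74.0 ((337.63885498046875, 88.08236694335938), (50.0821533203125, 49.92969512939453), 56.96769714355469)
bottlecap z 189.6 ((635.4384155273438, 225.95550537109375), (30.113216400146484, 29.82080841064453), 3.821367025375366)
mug z 4.0 ((687.968994140625, -227.89590454101562), (73.09217071533203, 33.03558349609375), 52.304931640625)
mat 22.4 ((644.90966796875, 127.60816955566406), (74.27848815917969, 69.87715911865234), 5.0199971199035645)
mat 22.4 ((651.4064331054688, 45.84939956665039), (71.58760070800781, 69.90633392333984), 3.8239104747772217)
mat 22.2 ((657.785888671875, -34.73542022705078), (73.78781127929688, 69.92041015625), 3.628229856491089)
mat 22.5 ((663.2595825195312, -116.55268859863281), (75.29622650146484, 69.87752532958984), 2.4007034301757812)
riser ((653.6278076171875, 6.3332977294921875), (96.3764419555664, 334.8511657714844), 4.433372974395752)
```

View pics/crop.png

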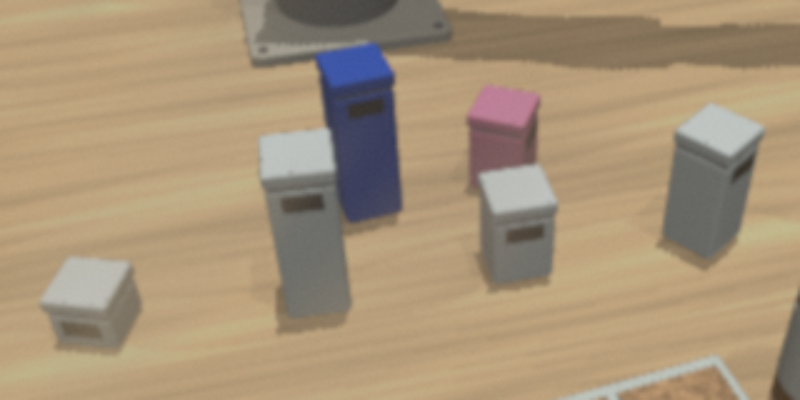

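The crop confirms the choice: the white can135 is at crop (305,220), with the blue one behind it at (365,130). The other three whites stand apart from the pink one. All measured heights and sizes match the listed ones, and the bottle is at the +y end of the riser. I'll write a planner and then pick can105.

```bash
cat >plan.py <<'E'
# plan.py X Y ZGRASP YAW : totals to go (tool axes at final yaw), units of the tool
import sys,numpy as np
from rig import arm
X,Y,Z,yaw=map(float,sys.argv[1:5]); s=arm.observe()
p=s["eef_pos"]; r=s["tcp_rot"]; a=np.radians(yaw)
d=np.array([X,Y])-p[:2]
print("t",round(s["time_s"],1),"pos",p.round(1),"rot",r.round(2),"w",round(s["width"],1))
dy=(yaw-r[2]+180)%360-180
print("turn wz",round(-dy/8,3),"| x",round((d@[np.cos(a),np.sin(a)])/50,3),"y",round((d@[np.sin(a),-np.cos(a)])/50,3),"z",round((p[2]-180-Z)/50,3))
E
python3 plan.py 453 220.2 150 123.2
```

```text
t 0.1 pos [181.9 623.8 403.9] rot [-179.9     0.    163.74] w 94.0
turn wz 5.068 | x -9.723 y 0.118 z 1.477
```

Request:
{"fn": "drive_tool", "kwargs": {"travel": [[0, 0, 0.15], [0, 0, 0.15], [0, 0, 0.15], [0, 0, 0.15], [0, 0, 0.15], [0, 0, 0.15], [0, 0, 0.15], [0, 0, 0.15]], "angular": [[0, 0, 0.63], [0, 0, 0.63], [0, 0, 0.63], [0, 0, 0.63], [0, 0, 0.63], [0, 0, 0.63], [0, 0, 0.64], [0, 0, 0.64]], "claw": 1}}

```text
time_s: 0.9
eef_pos: [181.9, 623.8, 343.9]
tcp_rot: [-180.0, 0.0, 123.1]
wrist_force: [-0.7, 0.6, 0.4]
width: 94.0
finger_force: 0.0
```

Request:
{"fn": "drive_tool", "kwargs": {"travel": [[-0.3, 0, 0], [-0.5, 0, 0], [-0.55, 0, 0], [-0.55, 0, 0], [-0.55, 0, 0], [-0.55, 0, 0], [-0.55, 0, 0], [-0.55, 0, 0], [-0.55, 0, 0], [-0.55, 0, 0], [-0.55, 0, 0], [-0.55, 0, 0], [-0.55, 0, 0], [-0.55, 0, 0], [-0.55, 0, 0], [-0.55, 0, 0], [-0.55, 0, 0], [-0.5, 0.1, 0], [-0.2, 0, 0], [0, 0, 0]], "angular": [[0, 0, 0], [0, 0, 0], [0, 0, 0], [0, 0, 0], [0, 0, 0], [0, 0, 0], [0, 0, 0], [0, 0, 0], [0, 0, 0], [0, 0, 0], [0, 0, 0], [0, 0, 0], [0, 0, 0], [0, 0, 0], [0, 0, 0], [0, 0, 0], [0, 0, 0], [0, 0, 0], [0, 0, 0], [0, 0, 0]]}}

```text
time_s: 2.9
eef_pos: [453.9, 217.3, 344.9]
tcp_rot: [-180.0, 0.0, 123.1]
wrist_force: [0.2, 0.6, 0.1]
width: 94.4
finger_force: 0.0
```

```bash
python3 plan.py 453 220.2 75 123.2
```

```text
t 2.9 pos [453.9 217.3 344.9] rot [-1.8000e+02  3.0000e-02  1.2313e+02] w 94.4
turn wz -0.009 | x 0.059 y 0.016 z 1.798
```

Request:
{"fn": "drive_tool", "kwargs": {"travel": [[0.06, 0, 0.1], [0, 0, 0.35], [0, 0, 0.4], [0, 0, 0.4], [0, 0, 0.35], [0, 0, 0.2], [0, 0, 0]], "angular": [[0, 0, 0], [0, 0, 0], [0, 0, 0], [0, 0, 0], [0, 0, 0], [0, 0, 0], [0, 0, 0]]}}

```text
time_s: 3.6
eef_pos: [450.6, 222.5, 253.4]
tcp_rot: [-179.8, -0.1, 123.4]
wrist_force: [0.3, -1.2, -1.1]
width: 94.1
finger_force: 0.0
```

Request:
{"fn": "drive_tool", "kwargs": {"travel": [[0, 0, 0], [0, 0, 0], [0, 0, 0], [0, 0, 0], [0, 0, 0], [0, 0, 0], [0, 0, 0], [0, 0, 0]], "angular": [[0, 0, 0], [0, 0, 0], [0, 0, 0], [0, 0, 0], [0, 0, 0], [0, 0, 0], [0, 0, 0], [0, 0, 0]], "claw": -1}}

```text
time_s: 4.4
eef_pos: [452.2, 221.7, 254.9]
tcp_rot: [179.9, 0.0, 123.3]
wrist_force: [1.5, 1.0, 3.1]
width: 49.5
finger_force: 30.0
```

Request:
{"fn": "drive_tool", "kwargs": {"travel": [[0, 0, -0.1], [0, 0, -0.3], [0, 0, -0.4], [0, 0, -0.4], [0, 0, -0.3], [0, 0, -0.1], [0, 0, 0]], "angular": [[0, 0, 0], [0, 0, 0.6], [0, 0, 0.6], [0, 0, 0.6], [0, 0, 0.6], [0, 0, 0.6], [0, 0, 0.6]]}}

```text
time_s: 5.1
eef_pos: [451.7, 221.6, 335.5]
tcp_rot: [180.0, -0.0, 94.3]
wrist_force: [0.3, -0.0, -2.8]
width: 50.1
finger_force: 30.0
```

```bash
python3 plan.py 650.9 46.9 100 94.4
```

```text
t 5.1 pos [451.7 221.6 335.5] rot [ 1.7998e+02 -4.0000e-02  9.4260e+01] w 50.1
turn wz -0.017 | x -3.789 y 3.705 z 1.111
```

Request:
{"fn": "drive_tool", "kwargs": {"travel": [[-0.2, 0.2, 0], [-0.36, 0.35, 0], [-0.4, 0.4, 0], [-0.4, 0.4, 0], [-0.4, 0.4, 0], [-0.4, 0.4, 0], [-0.4, 0.4, 0], [-0.4, 0.4, 0], [-0.4, 0.35, 0], [-0.3, 0.3, 0], [-0.1, 0.1, 0], [0, 0, 0], [0, 0, 0]], "angular": [[0, 0, 0], [0, 0, 0], [0, 0, 0], [0, 0, 0], [0, 0, 0], [0, 0, 0], [0, 0, 0], [0, 0, 0], [0, 0, 0], [0, 0, 0], [0, 0, 0], [0, 0, 0], [0, 0, 0]]}}

```text
time_s: 6.4
eef_pos: [650.2, 49.2, 334.1]
tcp_rot: [-179.9, -0.1, 94.5]
wrist_force: [0.8, 0.9, -2.4]
width: 50.1
finger_force: 30.0
```

```bash
python3 plan.py 650.8 48.6 99.4 94.4
```

```text
t 6.4 pos [650.2  49.2 334.1] rot [-1.7989e+02 -6.0000e-02  9.4520e+01] w 50.1
turn wz 0.016 | x -0.012 y 0.012 z 1.095
```

Request:
{"fn": "drive_tool", "kwargs": {"travel": [[0, 0, 0.2], [0, 0, 0.3], [0, 0, 0.3], [0, 0, 0.2], [0, 0, 0.09], [0, 0, 0], [0, 0, 0], [0, 0, 0]], "angular": [[0, 0, 0], [0, 0, 0], [0, 0, 0], [0, 0, 0], [0, 0, 0], [0, 0, 0], [0, 0, 0], [0, 0, 0]]}}

```text
time_s: 7.2
eef_pos: [651.2, 48.5, 280.7]
tcp_rot: [179.9, 0.0, 94.5]
wrist_force: [-0.5, -0.4, -2.3]
width: 49.6
finger_force: 30.0
```

Request:
{"fn": "drive_tool", "kwargs": {"travel": [[0, 0, 0], [0, 0, 0], [0, 0, 0], [0, 0, 0], [0, 0, 0], [0, 0, 0], [0, 0, 0]], "angular": [[0, 0, 0], [0, 0, 0], [0, 0, 0], [0, 0, 0], [0, 0, 0], [0, 0, 0], [0, 0, 0]], "claw": 1}}

```text
time_s: 7.9
eef_pos: [650.9, 48.5, 280.2]
tcp_rot: [-180.0, -0.0, 94.5]
wrist_force: [-1.2, 0.1, -0.2]
width: 94.0
finger_force: 0.0
```

Request:
{"fn": "drive_tool", "kwargs": {"travel": [[0, 0, -0.2], [0, 0, -0.4], [0, 0, -0.5], [0, 0, -0.5], [0, 0, -0.4], [0, 0, -0.2], [0, 0, 0]], "angular": [[0, 0, 0], [0, 0, 0], [0, 0, 0], [0, 0, 0], [0, 0, 0.3], [0, 0, 0.3], [0, 0, 0.5]]}}

```text
time_s: 8.6
eef_pos: [651.5, 48.3, 393.2]
tcp_rot: [179.7, -0.1, 85.5]
wrist_force: [0.0, 0.7, 0.8]
width: 93.7
finger_force: 0.0
```

```bash
python3 plan.py 441.4 -86.8 190 85.6
```

```text
t 8.6 pos [651.5  48.3 393.2] rot [ 1.7975e+02 -6.0000e-02  8.5530e+01] w 93.7
turn wz -0.009 | x -3.017 y -3.982 z 0.464
```

Request:
{"fn": "drive_tool", "kwargs": {"travel": [[-0.15, -0.2, 0], [-0.3, -0.4, 0], [-0.4, -0.5, 0], [-0.4, -0.5, 0], [-0.4, -0.5, 0], [-0.4, -0.5, 0], [-0.4, -0.5, 0], [-0.3, -0.5, 0], [-0.2, -0.3, 0], [-0.07, -0.08, 0], [0, 0, 0], [0, 0, 0]], "angular": [[0, 0, 0], [0, 0, 0], [0, 0, 0], [0, 0, 0], [0, 0, 0], [0, 0, 0], [0, 0, 0], [0, 0, 0], [0, 0, 0], [0, 0, 0], [0, 0, 0], [0, 0, 0]]}}

```text
time_s: 9.8
eef_pos: [442.1, -86.5, 390.5]
tcp_rot: [179.9, -0.0, 85.7]
wrist_force: [-0.4, 0.3, -0.2]
width: 94.0
finger_force: 0.0
```

```bash
python3 plan.py 441.4 -86.8 100 85.6
```

```text
t 9.8 pos [442.1 -86.5 390.5] rot [ 1.7991e+02 -1.0000e-02  8.5710e+01] w 94.0
turn wz 0.014 | x -0.007 y -0.014 z 2.211
```

Request:
{"fn": "drive_tool", "kwargs": {"travel": [[0, 0, 0.2], [0, 0, 0.35], [0, 0, 0.4], [0, 0, 0.4], [0, 0, 0.4], [0, 0, 0.3], [0, 0, 0.15], [0, 0, 0], [0, 0, 0]], "angular": [[0, 0, 0], [0, 0, 0], [0, 0, 0], [0, 0, 0], [0, 0, 0], [0, 0, 0], [0, 0, 0], [0, 0, 0], [0, 0, 0]]}}

```text
time_s: 10.7
eef_pos: [441.3, -86.9, 280.2]
tcp_rot: [180.0, 0.0, 85.7]
wrist_force: [0.4, 1.0, -1.5]
width: 94.1
finger_force: 0.0
```

Request:
{"fn": "drive_tool", "kwargs": {"travel": [[0, 0, 0], [0, 0, 0], [0, 0, 0], [0, 0, 0], [0, 0, 0], [0, 0, 0], [0, 0, 0], [0, 0, 0]], "angular": [[0, 0, 0], [0, 0, 0], [0, 0, 0], [0, 0, 0], [0, 0, 0], [0, 0, 0], [0, 0, 0], [0, 0, 0]], "claw": -1}}

```text
time_s: 11.5
eef_pos: [441.1, -86.9, 280.2]
tcp_rot: [180.0, -0.0, 85.7]
wrist_force: [0.3, 0.4, 1.5]
width: 49.9
finger_force: 30.0
```

Request:
{"fn": "drive_tool", "kwargs": {"travel": [[0, 0, -0.1], [0, 0, -0.3], [0, 0, -0.4], [0, 0, -0.4], [0, 0, -0.4], [0, 0, -0.4], [0, 0, -0.4], [0, 0, -0.3], [0, 0, -0.2], [0, 0, 0], [0, 0, 0]], "angular": [[0, 0, 0], [0, 0, 0], [0, 0, -0.2], [0, 0, -0.2], [0, 0, -0.2], [0, 0, -0.2], [0, 0, -0.2], [0, 0, -0.09], [0, 0, 0], [0, 0, 0], [0, 0, 0]]}}

```text
time_s: 12.6
eef_pos: [440.7, -86.8, 424.7]
tcp_rot: [-179.9, -0.0, 94.4]
wrist_force: [0.2, -0.3, -3.8]
width: 49.9
finger_force: 30.0
```

```bash
python3 plan.py 644.6 128.6 124 94.4
```

```text
t 12.6 pos [440.7 -86.8 424.7] rot [-1.7994e+02 -2.0000e-02  9.4370e+01] w 49.9
turn wz -0.004 | x 3.982 y 4.396 z 2.414
```

Request:
{"fn": "drive_tool", "kwargs": {"travel": [[0.2, 0.2, 0], [0.3, 0.4, 0], [0.4, 0.45, 0], [0.4, 0.45, 0], [0.4, 0.45, 0], [0.4, 0.45, 0], [0.4, 0.45, 0], [0.4, 0.45, 0], [0.4, 0.45, 0], [0.4, 0.35, 0], [0.2, 0.2, 0], [0.08, 0.1, 0], [0, 0, 0], [0, 0, 0]], "angular": [[0, 0, 0], [0, 0, 0], [0, 0, 0], [0, 0, 0], [0, 0, 0], [0, 0, 0], [0, 0, 0], [0, 0, 0], [0, 0, 0], [0, 0, 0], [0, 0, 0], [0, 0, 0], [0, 0, 0], [0, 0, 0]]}}

```text
time_s: 14.0
eef_pos: [644.9, 127.6, 424.4]
tcp_rot: [-179.9, 0.1, 94.3]
wrist_force: [-0.2, -0.4, -2.8]
width: 49.7
finger_force: 30.0
```

```bash
python3 plan.py 644.6 128.6 124.2 94.4
```

```text
t 14.0 pos [644.9 127.6 424.4] rot [-1.799e+02  5.000e-02  9.433e+01] w 49.7
turn wz -0.009 | x 0.02 y -0.004 z 2.405
```

Request:
{"fn": "drive_tool", "kwargs": {"travel": [[0.02, 0, 0.2], [0, 0, 0.35], [0, 0, 0.4], [0, 0, 0.4], [0, 0, 0.4], [0, 0, 0.3], [0, 0, 0.2], [0, 0, 0.1], [0, 0, 0.05], [0, 0, 0], [0, 0, 0]], "angular": [[0, 0, 0], [0, 0, 0], [0, 0, 0], [0, 0, 0], [0, 0, 0], [0, 0, 0], [0, 0, 0], [0, 0, 0], [0, 0, 0], [0, 0, 0], [0, 0, 0]]}}

```text
time_s: 15.1
eef_pos: [645.5, 129.3, 305.9]
tcp_rot: [179.9, -0.0, 94.4]
wrist_force: [-1.3, -0.3, -2.8]
width: 49.9
finger_force: 30.0
```

Request:
{"fn": "drive_tool", "kwargs": {"travel": [[0, 0, 0], [0, 0, 0], [0, 0, 0], [0, 0, 0], [0, 0, 0], [0, 0, 0], [0, 0, 0]], "angular": [[0, 0, 0], [0, 0, 0], [0, 0, 0], [0, 0, 0], [0, 0, 0], [0, 0, 0], [0, 0, 0]], "claw": 1}}

```text
time_s: 15.8
eef_pos: [645.1, 129.3, 305.1]
tcp_rot: [-180.0, -0.0, 94.4]
wrist_force: [-0.3, -0.7, 1.0]
width: 93.9
finger_force: 0.0
```

Request:
{"fn": "drive_tool", "kwargs": {"travel": [[0, 0, -0.2], [0, 0, -0.4], [0, 0, -0.4], [0, 0, -0.4], [0, 0, -0.3], [0, 0, -0.2], [0, 0, -0.1], [0, 0, 0]], "angular": [[0, 0, 0], [0, 0, 0], [0, 0, 0], [0, 0, 0], [0, 0, 0], [0, 0, 0.32], [0, 0, 0.4], [0, 0, 0]]}}

```text
time_s: 16.6
eef_pos: [645.4, 129.2, 406.9]
tcp_rot: [179.9, -0.0, 88.6]
wrist_force: [0.2, -0.4, 0.2]
width: 94.1
finger_force: 0.0
```

```bash
python3 plan.py 444.8 67.7 130 88.6
```

```text
t 16.6 pos [645.4 129.2 406.9] rot [ 1.7985e+02 -3.0000e-02  8.8600e+01] w 94.1
turn wz 0.0 | x -1.328 y -3.981 z 1.937
```

Fingertips are at z 208, clear of everything.

Request:
{"fn": "drive_tool", "kwargs": {"travel": [[-0.1, -0.2, 0], [-0.15, -0.4, 0], [-0.15, -0.5, 0], [-0.15, -0.5, 0], [-0.15, -0.5, 0.2], [-0.15, -0.5, 0.3], [-0.15, -0.5, 0.4], [-0.15, -0.4, 0.4], [-0.1, -0.3, 0.3], [-0.08, -0.18, 0.3], [0, 0, 0], [0, 0, 0]], "angular": [[0, 0, 0], [0, 0, 0], [0, 0, 0], [0, 0, 0], [0, 0, 0], [0, 0, 0], [0, 0, 0], [0, 0, 0], [0, 0, 0], [0, 0, 0], [0, 0, 0], [0, 0, 0]]}}

```text
time_s: 17.8
eef_pos: [445.2, 67.6, 310.5]
tcp_rot: [180.0, -0.0, 88.6]
wrist_force: [-0.2, 0.2, 0.4]
width: 94.0
finger_force: 0.0
```

```bash
python3 plan.py 444.8 67.7 50 88.6
```

```text
t 17.8 pos [445.2  67.6 310.5] rot [ 1.7997e+02 -1.0000e-02  8.8650e+01] w 94.0
turn wz 0.006 | x 0.001 y -0.008 z 1.609
```

Request:
{"fn": "drive_tool", "kwargs": {"travel": [[0, 0, 0.2], [0, 0, 0.35], [0, 0, 0.4], [0, 0, 0.35], [0, 0, 0.2], [0, 0, 0.1], [0, 0, 0], [0, 0, 0]], "angular": [[0, 0, 0], [0, 0, 0], [0, 0, 0], [0, 0, 0], [0, 0, 0], [0, 0, 0], [0, 0, 0], [0, 0, 0]]}}

```text
time_s: 18.6
eef_pos: [444.9, 67.7, 230.6]
tcp_rot: [179.9, -0.0, 88.6]
wrist_force: [0.5, 0.5, 0.3]
width: 94.1
finger_force: 0.0
```

Request:
{"fn": "drive_tool", "kwargs": {"travel": [[0, 0, 0], [0, 0, 0], [0, 0, 0], [0, 0, 0], [0, 0, 0], [0, 0, 0], [0, 0, 0], [0, 0, 0]], "angular": [[0, 0, 0], [0, 0, 0], [0, 0, 0], [0, 0, 0], [0, 0, 0], [0, 0, 0], [0, 0, 0], [0, 0, 0]], "claw": -1}}

```text
time_s: 19.4
eef_pos: [444.6, 67.6, 230.2]
tcp_rot: [-180.0, -0.0, 88.6]
wrist_force: [-0.7, 0.4, 1.0]
width: 50.0
finger_force: 30.0
```

Request:
{"fn": "drive_tool", "kwargs": {"travel": [[0, 0, -0.1], [0, 0, -0.3], [0, 0, -0.4], [0, 0, -0.4], [0, 0, -0.4], [0, 0, -0.4], [0, 0, -0.4], [0, 0, -0.2], [0, 0, -0.1], [0, 0, 0], [0, 0, 0]], "angular": [[0, 0, 0], [0, 0, 0], [0, 0, -0.2], [0, 0, -0.2], [0, 0, -0.2], [0, 0, -0.12], [0, 0, 0], [0, 0, 0], [0, 0, 0], [0, 0, 0], [0, 0, 0]]}}

```text
time_s: 20.5
eef_pos: [444.3, 67.6, 364.5]
tcp_rot: [-179.9, 0.0, 94.4]
wrist_force: [0.4, -0.4, -1.7]
width: 49.9
finger_force: 30.0
```

```bash
python3 plan.py 657.1 -34.9 74 94.4
```

```text
t 20.5 pos [444.3  67.6 364.5] rot [-1.7992e+02  1.0000e-02  9.4390e+01] w 49.9
turn wz -0.002 | x -2.371 y 4.086 z 2.211
```

Request:
{"fn": "drive_tool", "kwargs": {"travel": [[-0.1, 0.2, 0], [-0.2, 0.35, 0], [-0.25, 0.45, 0], [-0.25, 0.45, 0], [-0.25, 0.45, 0], [-0.25, 0.45, 0], [-0.25, 0.45, 0], [-0.25, 0.45, 0], [-0.25, 0.4, 0], [-0.2, 0.25, 0], [-0.1, 0.15, 0], [0, 0.04, 0], [0, 0, 0], [0, 0, 0]], "angular": [[0, 0, 0], [0, 0, 0], [0, 0, 0], [0, 0, 0], [0, 0, 0], [0, 0, 0], [0, 0, 0], [0, 0, 0], [0, 0, 0], [0, 0, 0], [0, 0, 0], [0, 0, 0], [0, 0, 0], [0, 0, 0]]}}

```text
time_s: 21.9
eef_pos: [657.0, -33.2, 364.9]
tcp_rot: [-179.9, -0.0, 94.4]
wrist_force: [0.5, 0.5, -2.5]
width: 49.6
finger_force: 30.0
```

```bash
python3 plan.py 657.1 -34.9 74.2 94.4
```

```text
t 21.9 pos [657.  -33.2 364.9] rot [-1.7994e+02 -4.0000e-02  9.4430e+01] w 49.6
turn wz 0.003 | x -0.033 y -0.0 z 2.214
```

Request:
{"fn": "drive_tool", "kwargs": {"travel": [[-0.03, 0, 0.2], [0, 0, 0.35], [0, 0, 0.4], [0, 0, 0.4], [0, 0, 0.35], [0, 0, 0.25], [0, 0, 0.15], [0, 0, 0.1], [0, 0, 0], [0, 0, 0]], "angular": [[0, 0, 0], [0, 0, 0], [0, 0, 0], [0, 0, 0], [0, 0, 0], [0, 0, 0], [0, 0, 0], [0, 0, 0], [0, 0, 0], [0, 0, 0]]}}

```text
time_s: 22.9
eef_pos: [657.9, -35.5, 255.7]
tcp_rot: [179.9, 0.0, 94.4]
wrist_force: [-0.3, 0.2, -1.3]
width: 50.1
finger_force: 30.0
```

Request:
{"fn": "drive_tool", "kwargs": {"travel": [[0, 0, 0], [0, 0, 0], [0, 0, 0], [0, 0, 0], [0, 0, 0], [0, 0, 0], [0, 0, 0]], "angular": [[0, 0, 0], [0, 0, 0], [0, 0, 0], [0, 0, 0], [0, 0, 0], [0, 0, 0], [0, 0, 0]], "claw": 1}}

```text
time_s: 23.6
eef_pos: [657.6, -35.5, 255.1]
tcp_rot: [-180.0, -0.0, 94.4]
wrist_force: [-0.4, -0.2, -0.4]
width: 93.5
finger_force: 0.0
```

Request:
{"fn": "drive_tool", "kwargs": {"travel": [[0, 0, -0.2], [0, 0, -0.4], [0, 0, -0.4], [0, 0, -0.4], [0, 0, -0.4], [0, 0, -0.4], [0, 0, -0.2], [0, 0, -0.1], [0, 0, 0], [0, 0, 0], [0, 0, 0], [0, 0, 0]], "angular": [[0, 0, 0], [0, 0, 0], [0, 0, 0], [0, 0, 0], [0, 0, 0], [0, 0, 0.5], [0, 0, 0.6], [0, 0, 0.6], [0, 0, 0.6], [0, 0, 0.6], [0, 0, 0.45], [0, 0, 0]]}}

```text
time_s: 24.8
eef_pos: [657.6, -35.3, 380.8]
tcp_rot: [180.0, -0.0, 67.6]
wrist_force: [-0.4, 0.6, 0.1]
width: 93.9
finger_force: 0.0
```

```bash
python3 plan.py 430.1 -245.3 110 67.6
```

```text
t 24.8 pos [657.6 -35.3 380.8] rot [179.97  -0.    67.58] w 93.9
turn wz -0.003 | x -5.616 y -2.606 z 1.816
```

Request:
{"fn": "drive_tool", "kwargs": {"travel": [[-0.2, -0.1, 0], [-0.4, -0.2, 0], [-0.5, -0.25, 0], [-0.5, -0.25, 0], [-0.5, -0.25, 0], [-0.5, -0.25, 0], [-0.5, -0.25, 0], [-0.5, -0.25, 0.3], [-0.5, -0.25, 0.4], [-0.5, -0.2, 0.4], [-0.5, -0.2, 0.4], [-0.35, -0.1, 0.3], [-0.15, -0.05, 0], [0, 0, 0], [0, 0, 0]], "angular": [[0, 0, 0], [0, 0, 0], [0, 0, 0], [0, 0, 0], [0, 0, 0], [0, 0, 0], [0, 0, 0], [0, 0, 0], [0, 0, 0], [0, 0, 0], [0, 0, 0], [0, 0, 0], [0, 0, 0], [0, 0, 0], [0, 0, 0]]}}

```text
time_s: 26.3
eef_pos: [431.3, -244.4, 291.0]
tcp_rot: [179.9, -0.0, 67.6]
wrist_force: [-0.5, 0.6, -0.0]
width: 94.2
finger_force: 0.0
```

```bash
python3 plan.py 430.1 -245.3 28 67.6
```

```text
t 26.3 pos [ 431.3 -244.4  291. ] rot [ 1.799e+02 -3.000e-02  6.764e+01] w 94.2
turn wz 0.005 | x -0.025 y -0.016 z 1.661
```

Request:
{"fn": "drive_tool", "kwargs": {"travel": [[-0.02, -0.01, 0.2], [0, 0, 0.35], [0, 0, 0.4], [0, 0, 0.35], [0, 0, 0.2], [0, 0, 0.15], [0, 0, 0], [0, 0, 0]], "angular": [[0, 0, 0], [0, 0, 0], [0, 0, 0], [0, 0, 0], [0, 0, 0], [0, 0, 0], [0, 0, 0], [0, 0, 0]]}}

```text
time_s: 27.1
eef_pos: [430.0, -245.5, 208.0]
tcp_rot: [180.0, 0.0, 67.6]
wrist_force: [0.7, -0.0, 0.5]
width: 93.6
finger_force: 0.0
```

Request:
{"fn": "drive_tool", "kwargs": {"travel": [[0, 0, 0], [0, 0, 0], [0, 0, 0], [0, 0, 0], [0, 0, 0], [0, 0, 0], [0, 0, 0], [0, 0, 0]], "angular": [[0, 0, 0], [0, 0, 0], [0, 0, 0], [0, 0, 0], [0, 0, 0], [0, 0, 0], [0, 0, 0], [0, 0, 0]], "claw": -1}}

```text
time_s: 27.9
eef_pos: [429.9, -245.5, 207.7]
tcp_rot: [180.0, 0.0, 67.6]
wrist_force: [-0.6, -0.6, 0.3]
width: 49.8
finger_force: 30.0
```

Request:
{"fn": "drive_tool", "kwargs": {"travel": [[0, 0, -0.1], [0, 0, -0.3], [0, 0, -0.4], [0, 0, -0.4], [0, 0, -0.4], [0, 0, -0.4], [0, 0, -0.3], [0, 0, -0.2], [0, 0, 0], [0, 0, 0], [0, 0, 0]], "angular": [[0, 0, 0], [0, 0, 0], [0, 0, -0.5], [0, 0, -0.5], [0, 0, -0.5], [0, 0, -0.5], [0, 0, -0.5], [0, 0, -0.5], [0, 0, -0.35], [0, 0, 0], [0, 0, 0]]}}

```text
time_s: 29.0
eef_pos: [429.5, -245.3, 332.6]
tcp_rot: [-180.0, -0.0, 94.3]
wrist_force: [-0.5, 0.3, -1.4]
width: 49.7
finger_force: 30.0
```

```bash
python3 plan.py 663.4 -116.6 52 94.4
```

```text
t 29.0 pos [ 429.5 -245.3  332.6] rot [-1.7997e+02 -2.0000e-02  9.4300e+01] w 49.7
turn wz -0.012 | x 2.208 y 4.862 z 2.012
```

Request:
{"fn": "drive_tool", "kwargs": {"travel": [[0.1, 0.2, 0], [0.2, 0.4, 0], [0.2, 0.45, 0], [0.2, 0.45, 0], [0.2, 0.45, 0], [0.2, 0.45, 0], [0.2, 0.45, 0], [0.2, 0.45, 0], [0.2, 0.45, 0], [0.2, 0.45, 0], [0.2, 0.4, 0], [0.1, 0.2, 0], [0, 0.06, 0], [0, 0, 0], [0, 0, 0]], "angular": [[0, 0, 0], [0, 0, 0], [0, 0, 0], [0, 0, 0], [0, 0, 0], [0, 0, 0], [0, 0, 0], [0, 0, 0], [0, 0, 0], [0, 0, 0], [0, 0, 0], [0, 0, 0], [0, 0, 0], [0, 0, 0], [0, 0, 0]]}}

```text
time_s: 30.5
eef_pos: [662.8, -118.2, 332.5]
tcp_rot: [-179.9, 0.0, 94.3]
wrist_force: [0.2, -0.6, -2.2]
width: 49.9
finger_force: 30.0
```

```bash
python3 plan.py 663.4 -116.6 51.7 94.4
```

```text
t 30.5 pos [ 662.8 -118.2  332.5] rot [-1.7992e+02  3.0000e-02  9.4280e+01] w 49.9
turn wz -0.014 | x 0.032 y 0.014 z 2.017
```

Request:
{"fn": "drive_tool", "kwargs": {"travel": [[0.03, 0.01, 0.2], [0, 0, 0.35], [0, 0, 0.4], [0, 0, 0.4], [0, 0, 0.3], [0, 0, 0.2], [0, 0, 0.1], [0, 0, 0.05], [0, 0, 0], [0, 0, 0]], "angular": [[0, 0, 0], [0, 0, 0], [0, 0, 0], [0, 0, 0], [0, 0, 0], [0, 0, 0], [0, 0, 0], [0, 0, 0], [0, 0, 0], [0, 0, 0]]}}

```text
time_s: 31.5
eef_pos: [664.4, -115.7, 233.4]
tcp_rot: [179.9, 0.0, 94.4]
wrist_force: [-0.5, -0.0, -1.3]
width: 49.8
finger_force: 30.0
```

Request:
{"fn": "drive_tool", "kwargs": {"travel": [[0, 0, 0], [0, 0, 0], [0, 0, 0], [0, 0, 0], [0, 0, 0], [0, 0, 0], [0, 0, 0]], "angular": [[0, 0, 0], [0, 0, 0], [0, 0, 0], [0, 0, 0], [0, 0, 0], [0, 0, 0], [0, 0, 0]], "claw": 1}}

```text
time_s: 32.2
eef_pos: [664.0, -115.7, 232.6]
tcp_rot: [-180.0, -0.0, 94.4]
wrist_force: [-0.0, 0.3, 1.1]
width: 93.7
finger_force: 0.0
```

Request:
{"fn": "drive_tool", "kwargs": {"travel": [[0, 0, -0.2], [0, 0, -0.4], [0, 0, -0.5], [0, 0, -0.5], [0, 0, -0.5], [0, 0, -0.5], [0, 0, -0.4], [0, -0.2, -0.2], [0, -0.5, 0], [0, -0.5, 0], [0, -0.5, 0], [0, -0.5, 0], [0, -0.5, 0], [0, -0.5, 0], [0, -0.5, 0], [0, -0.3, 0], [0, 0, 0]], "angular": [[0, 0, 0], [0, 0, 0], [0, 0, 0], [0, 0, 0], [0, 0, 0], [0, 0, 0], [0, 0, 0], [0, 0, 0], [0, 0, 0], [0, 0, 0], [0, 0, 0], [0, 0, 0], [0, 0, 0], [0, 0, 0], [0, 0, 0], [0, 0, 0], [0, 0, 0]]}}

```text
time_s: 33.9
eef_pos: [462.0, -131.2, 392.8]
tcp_rot: [-179.9, -0.1, 94.3]
wrist_force: [1.0, -0.2, 0.4]
width: 94.1
finger_force: 0.0
```

```bash
python3 - <<'E'
from rig import cams
from h import *
c=cams.camera_params("top"); p,d=cams.grab_frame("top"); z=cloud(c,d)
cv2.imwrite("pics/top1.png",p[:,:,::-1])
v,u=np.mgrid[:420,:560]; W=z; z=W[...,2]
for n,(x,y),h in (("135",(644.6,128.6),158),("105",(650.9,46.9),128),("75",(657.1,-34.9),98),("45",(663.4,-116.6),68),("cap",(635.4,226),190)):
    m=(np.hypot(W[...,0]-x,W[...,1]-y)<55)&(abs(z-h)<9)
    try: print(n,np.median(z[m]).round(1),rect(c,m,h))
    except Exception as e: print(n,e)
E
```

```text
135 157.2 ((644.7021484375, 127.54032897949219), (51.2608757019043, 50.17972946166992), 3.824254274368286)
105 127.1 ((649.6012573242188, 48.104000091552734), (51.57648849487305, 48.23563003540039), 4.010268688201904)
75 97.2 ((656.2221069335938, -35.10028839111328), (49.78675842285156, 49.84256362915039), 3.821329116821289)
45 67.0 ((662.7378540039062, -117.0235824584961), (49.71092987060547, 50.33103561401367), 3.822749376296997)
cap 189.3 ((635.4382934570312, 225.95993041992188), (30.753154754638672, 29.24619483947754), 7.527278900146484)
```

View pics/top1.png

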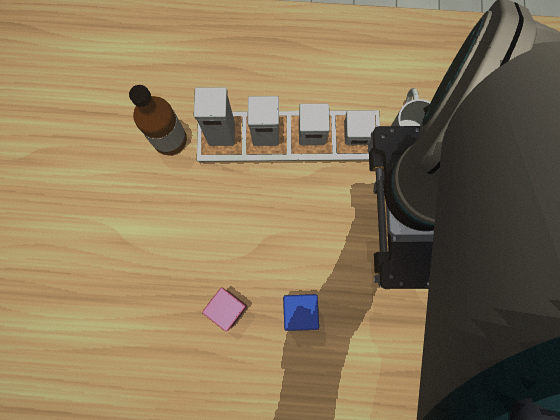

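The top view shows all four canisters upright on their mats, at (212,103), (263,113), (314,119) and (361,127), tallest by the bottle. Each is within about 2 mm and 1° of its target, and the bottle has not moved.

```bash
python3 -c "
from rig import arm
print(arm.job_done())"
```

```text
the job is handed in; nothing more can be done
None
```

The job is handed in at about 34 s: the last picture has all four canisters upright on their mats, tallest next to the bottle and shortest next to the mug, about 2 mm off centre at most, with the bottle unmoved; the mug was mostly hidden behind the arm, so I didn't re-measure it, and the hand-in returned no verdict.

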